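# Clear the old oil filter out of the piston rack, then rack the last piston

## Robot

A 6-joint arm with a two-finger parallel gripper is mounted at the origin on the work surface. World frame = base frame: x ahead of the robot, y to its left, z up, the work surface at z = 0. Lengths are in m, angles in rad, forces in N, time in s.
With the tool pointing down it reaches from about 0.35 to 0.975 m from the base axis. Payload 4.9 kg.
Tool frame: the origin (TCP) lies midway between the tips of the shut fingers; the grasp point (between the pads) lies behind it (manip.tcp_to_grasp is the z of the grasp point in the tool frame, in m); z points along the fingers, y is the direction in which the jaws open and shut (so a half turn about z gives the same grasp; the last joint's range is limited). The gripper opens to 85 mm and grips with 20 to 120 N. Pads are 22 mm wide; open, the fingers measure 114 mm over their backs; the gripper's body (76 mm by 85 mm) begins 54 mm behind the grasp point. The pads swing forward as they close: fully open they stand 13 mm farther back than shut.
Start: joints at [-1.284, 0.053, 1.613, -0, 1.476, -0.119], TCP at [0.247, -0.574, 0.231] pointing down, gripper open.
Joint ranges: [-3.01, 3.01], [-1.01, 2.22], [0.06, 2.58], [-1.02, 4.17], [0.09, 2.62], [-3.14, 3.14]. Speed limits (rad/s): [2.57, 2.57, 3.14, 3.14, 3.14, 3.14].

## Interface

Orientations are given as a unit quaternion [w, x, y, z].
In Python, from plant import status, vision, order, regions_of, manip gives the robot as it stands. The module is installed in compiled form; this text tells all that it offers.
- The arm moves only by the shell command python3 -m crank 'ROWS'. ROWS is JSON, one flat list of numbers, 5 for each row, row after row: the shift along the tool's x, y, z in mm, then the turn about the tool's z in degrees, then the opening in per cent of the stroke, from 0 (shut) to 100 (fully open). In form: [tx, ty, tz, yaw, fingers, tx, ty, tz, yaw, fingers, ...]. A call has exactly 10 rows; each row is the pose to reach, as a shift and turn from the pose commanded when the call began, along the tool's axes at that moment; what a row does not reach only later rows make up. A row lasts 1/10 s, in which the tool goes at most 50 mm and 8.59 degrees, less where a joint would pass 70% of its speed; a pose out of reach is approached as far as the arm can. A call with a gripper value outside its range is refused whole. The fingers move at their own pace and stop on an object; the grip force is fixed at half the most. Time passes only in rows, so rows that repeat a pose let the fingers close, or fill a call up. It gives the time, the measured TCP pose, the force and the opening at its end, in the units of the state.
- status.state(): the state, without advancing time (a new reading comes with each control period).
- vision.grab_frame(name): name is "side" or "top"; returns (picture, depth): 480x640x3 uint8, red, green, blue; 480x640 float32, m along the optical axis (not along the pixel's ray), 0 where there is no reading.
- vision.get_calibration(name): a dict with "camera_matrix" (3x3 intrinsics, pixels), "k1" (the pictures are not rectified: a ray, as slopes to the right and down, at radius r is drawn at 1 + k1 r^2 times it, then the intrinsics apply), "R" (3x3) and "t" (3): a world point X has camera coordinates R X + t. Camera axes: x right, y down, z forward; pixel columns grow to the right and rows downward; lengths in m; the calibration is good to about 2 mm. A picture is of the moment at which its call begins. get_calibration takes no time and is no camera call.
- order.job_done(): hands the job in, once; it reports no verdict.
Trained networks look in the newest picture that a camera, given by its name, has taken for a name from the list of things; names that differ only in an ending like _2 or _b are one class to them, and where a whole thing is asked for, a point or a joint stands for the part that bears it (a point fixed in the world has none). Each returns a list of dicts, best first, with "confidence" (0 to 1); they miss things now and then, are a little off and sometimes report something else, mostly with a low value. They report only what shows in the picture. A call takes as long as a camera call. They do not tell look-alikes from the thing itself.
- regions_of(camera, name): "region" (480x640 bool, what is visible of it) and "extent" ([centre column, centre row, width, height] in pixels, round what is visible of it).
The state is a dict: "time": time; "joint_pos": joint angles; "joint_vel": joint speeds; "joint_efforts": joint torques, N m; "tool_pos": TCP position; "tool_rot": TCP orientation; "contact_force": force on the tool from outside, world axes, zero at the start; "ft_torque": the same for the moment, N m; "gripper_width": opening from 0.0 (shut) to 1.0 (fully open).
Only numpy, scipy, OpenCV 4.12 (cv2) and the standard library are available. Lean on these libraries where they do the work, as an engineer would, in place of code of your own. Each camera call takes 0.05 s, during which the arm holds its last target. There are 200 camera calls.

## Task

The old oil filter has been left standing in one bay of the wooden piston rack. First take it out and stand it upright in the drip tray; then pick up the piston that stands on the bench by itself and set it upright, crown up, in the bay that has become free, flat on the bay's floor. Set the piston down, do not drop it.

Things in the scene. Friction and masses are not known exactly. Their poses are not given: they have to be found in the camera images.
- piston: The last piston: a bare aluminium cylinder 58 mm in diameter and 52 mm high with three dark ring grooves near its top and two dark valve pockets in its flat crown, about 0.18 kg. It stands crown up on the bench on the robot's right, nearer to the robot than the rack and outside it (two like it already stand in the rack). Origin: centre of its underside; z points up through the crown.
- old_filter: The old oil filter: a black canister 60 mm in diameter and 76 mm high with a fluted, bevelled rim at the top, about 0.25 kg. It stands in one of the rack's three bays, which varies, within about 6 mm of the bay's centre. (A larger white filter, 76 mm in diameter, on the open bench is not meant.) Origin: centre of its underside; z points up.
- rack: The piston rack: a fixed low wooden tray, 112 mm (x) by 332 mm (y), with three square bays in a row along its y, each 84 mm by 84 mm inside. Origin: centre of its underside on the bench; z up. Bay centres lie at x = 0 and y = -104, 0 and +104 mm in its frame. Bay floors are 8 mm above the bench; the walls, 14 mm thick along the front and back and 20 mm thick between and outside the bays, rise to 20 mm above the bench. Two bays hold pistons, the third the old filter.
- drip_tray: The drip tray: a fixed open bare sheet-steel tray on the robot's left, 170 mm (x) by 200 mm (y) outside, 25 mm high, walls and floor 5 mm thick, so its floor is 5 mm above the bench. Origin: centre of its underside; z up. A small brass drain plug (24 mm wide, 22 mm high) lies near its corner at x = +55, y = +70 mm; the rest is empty.
Things that resemble listed ones, but are neither listed nor needed, are in the scene too. What is shaped like the piston but turquoise is not meant.

How it is judged:
On the way:
1. the old filter stands upright on the floor of the drip tray, let go (x of old_filter in the frame of drip_tray between -0.07 and 0.07 m and y of old_filter in the frame of drip_tray between -0.085 and 0.085 m and z of old_filter in the frame of drip_tray below 0.01 m and angle between old_filter's own z axis and vertical below 0.17 rad and contact force between old_filter and the fingers below 0.1 N), for 0.2 s.
At the end, for the whole second after the job is handed in: The old filter stands upright (within 10 degrees) on the drip tray's floor, underside below 10 mm; the piston stands crown up (within 10 degrees) in a bay of the rack, underside 3 to 12 mm above the bench, so on the bay floor, not on a wall; both are at rest (x of old_filter in the frame of drip_tray between -0.07 and 0.07 m and y of old_filter in the frame of drip_tray between -0.085 and 0.085 m and z of old_filter in the frame of drip_tray below 0.01 m and angle between each of old_filter, piston's own z axis and vertical below 0.17 rad and x of piston in the frame of rack between -0.03 and 0.03 m and y of piston in the frame of rack between -0.14 and 0.14 m and z of piston in the frame of rack between 0.003 and 0.012 m and linear speed of each of piston, old_filter below 0.03 m/s); the robot touches nothing.
It fails at once if the piston is dropped from more than about 25 mm (it moves faster than 0.7 m/s with no finger touching it) (linear speed of piston above 0.7 m/s and contact force between piston and the fingers below 0.05 N).
It also fails if it takes over 59 s, if anything falls off the work surface, if the arm or the gripper's body presses on something with over 40 N, if the wrist force passes 120 N, or if a joint passes its speed limit or range.

## Working session

There is one attempt and no reset: what is moved stays moved. The work goes in short steps, Python scripts to look and compute and a shell command to move; the robot and the scene stay as the last step left them, time stands still between calls to the robot, and variables do not carry over. Pictures are saved under pics/ and viewed, on a budget of 10 in all, crops included, one or two more only if the job needs it, and the job is handed in when it is done.

```bash
mkdir -p pics; cat > h.py <<'E'
import numpy as np, cv2
from plant import status, vision, order, regions_of, manip
def pts(cam, depth, mask):
    c=vision.get_calibration(cam); K=np.array(c["camera_matrix"]);R=np.array(c["R"]);t=np.array(c["t"])
    v,u=np.nonzero(mask&(depth>0)); 
    # drawn = ray*(1+k1 r^2)
    n=cv2.undistortPoints(np.stack([u,v],1).astype(float)[:,None],K,np.array([c["k1"],0,0,0.]))[:,0]
    z=depth[v,u]; P=np.c_[n*z[:,None],z]
    return (P-t)@R, u, v
def save(cam,name):
    im,d=vision.grab_frame(cam); cv2.imwrite(f"pics/{name}.png",im[:,:,::-1]); return im,d
E
python3 - <<'E'
from h import *
s=status.state(); print({k:np.round(v,3) for k,v in s.items()}, manip.tcp_to_grasp)
for cam in("top","side"):
    im,d=save(cam,cam+"0"); c=vision.get_calibration(cam); print(cam,"campos",-np.array(c["R"]).T@np.array(c["t"]))
    for n in("piston","old_filter","rack","drip_tray"):
        for r in regions_of(cam,n):
            P,u,v=pts(cam,d,r["region"])
            if len(P)<20: continue
            zt=np.percentile(P[:,2],95); T=P[P[:,2]>zt-.006]
            mid=(np.percentile(T[:,:2],1,axis=0)+np.percentile(T[:,:2],99,axis=0))/2
            print(cam,n,round(r["confidence"],2),np.round(r["extent"]),len(P),"ztop",round(zt,3),"topmid",mid.round(3),"topext",np.ptp(T[:,:2],axis=0).round(3))
a=cv2.imread("pics/top0.png");b=cv2.imread("pics/side0.png")
E
```

```text
{'time': np.float64(0.0), 'joint_pos': array([-1.284,  0.053,  1.614,  0.   ,  1.476, -0.119]), 'joint_vel': array([0.001, 0.   , 0.   , 0.001, 0.001, 0.001]), 'joint_efforts': array([-1.0000e-03, -3.9368e+01, -3.7018e+01, -0.0000e+00,  7.0000e-03,
       -0.0000e+00]), 'tool_pos': array([ 0.247, -0.574,  0.23 ]), 'tool_rot': array([-0.001,  0.979,  0.201, -0.   ]), 'contact_force': array([ 0.502, -0.429, -0.187]), 'ft_torque': array([ 0.013, -0.033, -0.005]), 'gripper_width': np.float64(1.001)} -0.0187
top campos [0.39701355 0.0540661  0.96417704]
top piston 0.83 [413. 277.  34.  21.] 763 ztop 0.055 topmid [ 0.445 -0.123] topext [0.057 0.057]
top piston 0.75 [459. 286.  33.  33.] 794 ztop 0.055 topmid [ 0.424 -0.224] topext [0.057 0.056]
top piston 0.61 [428. 334.  36.  26.] 790 ztop 0.055 topmid [ 0.326 -0.158] topext [0.055 0.059]
top old_filter 0.64 [322. 184.  33.  34.] 825 ztop 0.087 topmid [0.631 0.067] topext [0.052 0.048]
top rack 0.78 [370. 186. 156.  68.] 5750 ztop 0.023 topmid [ 0.642 -0.037] topext [0.15  0.342]
top drip_tray 0.97 [189. 266. 109.  98.] 7771 ztop 0.026 topmid [0.464 0.345] topext [0.203 0.227]
side campos [ 0.4360531  -0.62398477  0.62955594]
side piston 0.89 [297. 319.  40.  54.] 1730 ztop 0.054 topmid [ 0.445 -0.126] topext [0.056 0.059]
side piston 0.69 [217. 340.  48.  53.] 1960 ztop 0.054 topmid [ 0.327 -0.16 ] topext [0.056 0.059]
side piston 0.55 [286. 376.  47.  60.] 2175 ztop 0.054 topmid [ 0.424 -0.227] topext [0.058 0.058]
side rack 0.84 [420. 290. 128. 157.] 6552 ztop 0.022 topmid [ 0.643 -0.046] topext [0.149 0.336]
side drip_tray 0.8 [291. 156.  94.  63.] 4447 ztop 0.026 topmid [0.465 0.342] topext [0.201 0.228]
```

View pics/top0.png

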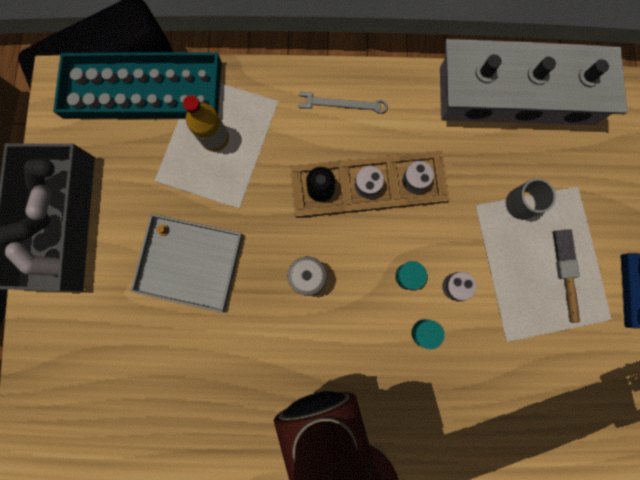

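View pics/side0.png

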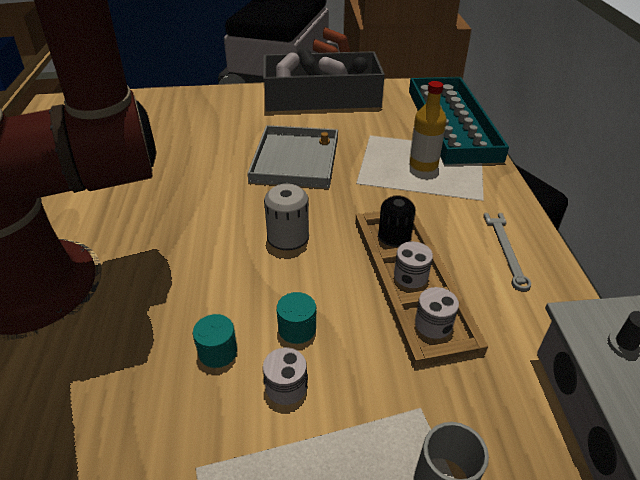

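```bash
cat >> h.py <<'E'
def fitcirc(T):
    from scipy.optimize import least_squares
    h=cv2.convexHull((T[:,:2]*1000).astype(np.float32))[:,0]
    (c,r)=cv2.minEnclosingCircle(h); return np.array(c)/1000,r
def shift(target, yaw_deg):
    "rows needed: tool shift mm + yaw deg from current measured pose to TCP target, tool x at yaw_deg in world"
    s=status.state(); w,x,y,z=s["tool_rot"]
    from scipy.spatial.transform import Rotation as Ro
    R=Ro.from_quat([x,y,z,w]).as_matrix(); psi=np.degrees(np.arctan2(R[1,0],R[0,0]))
    dy=(psi-yaw_deg+180)%360-180
    return (R.T@(np.array(target)-s["tool_pos"])*1000).round(1), round(dy,1), round(psi,1), s["tool_pos"].round(4), "tilt",R[:,2].round(3)
E
cat > m.py <<'E'
from h import *
for cam in("top","side"):
    im,d=vision.grab_frame(cam); P,u,v=pts(cam,d,np.ones(d.shape,bool)); x,y,z=P.T
    def box(n,cx,cy,r,zl,zh):
        T=P[(np.hypot(x-cx,y-cy)<r)&(z>zl)&(z<zh)]
        if len(T)>20: c,rr=fitcirc(T); print(cam,n,len(T),"z",np.percentile(T[:,2],[5,50,95]).round(3),"centre",c.round(4),"r",round(rr,1))
    box("filter",.63,.067,.055,.065,.1); box("piston",.424,-.2255,.045,.046,.07); box("white",.45,.09,.07,.06,.15)
    for n,cx,cy,ex,ey,zl in(("rack",.642,-.04,.11,.2,.014),("tray",.464,.344,.12,.14,.016)):
        m=(abs(x-cx)<ex)&(abs(y-cy)<ey)&(z>zl)&(z<.032)
        h=(P[m][:,:2]*1000).astype(np.float32); 
        print(cam,n,np.round(cv2.minAreaRect(h)[0]),np.round(cv2.minAreaRect(h)[1]),cv2.minAreaRect(h)[2],"z",np.percentile(z[m],[50,90]).round(3))
E
python3 - <<'E'
import m
from m import *
print(shift([.63,.067,.25],98))
E
```

```text
top filter 692 z [0.073 0.083 0.087] centre [0.6311 0.0674] r 30.4
top piston 637 z [0.049 0.052 0.055] centre [ 0.4241 -0.2238] r 29.1
top white 1199 z [0.09  0.098 0.101] centre [0.4384 0.0898] r 38.2
top rack [643. -38.] [113. 335.] 7.1081342697143555 z [0.021 0.023]
top tray [464. 347.] [203. 171.] 78.81131744384766 z [0.025 0.028]
side filter 764 z [0.067 0.082 0.086] centre [0.6315 0.0625] r 30.2
side piston 1376 z [0.049 0.053 0.054] centre [ 0.4239 -0.2262] r 29.9
side white 1536 z [0.064 0.093 0.1  ] centre [0.4392 0.0851] r 38.4
side rack [643. -40.] [114. 334.] 6.863124847412109 z [0.02  0.023]
side tray [465. 344.] [206. 170.] 78.63179016113281 z [0.023 0.026]
(array([ 605.3, -437.9,  -18.7]), np.float64(-74.8), np.float64(23.2), array([ 0.2467, -0.5742,  0.2313]), 'tilt', array([ 0., -0., -1.]))
```

```bash
python3 -m crank '[40,-29,0,-8,100,80,-58,0,-16,100,120,-87,0,-24,100,160,-116,0,-32,100,200,-145,0,-40,100,240,-174,0,-48,100,280,-203,0,-56,100,320,-232,0,-64,100,350,-252,0,-72,100,350,-252,0,-74,100]' 
python3 -c "
from h import *
print(shift([.631,.065,.23],97))"
```

```text
time: 1.6
tool_pos: [0.4705, -0.201, 0.2316]
tool_rot: [0.0, 0.658, 0.753, 0.001]
contact_force: [-0.5, -1.0, 0.5]
gripper_width: 0.999
(array([241.9, 194.9,   2. ]), np.float64(0.8), np.float64(97.8), array([ 0.4705, -0.201 ,  0.2316]), 'tilt', array([ 0.001,  0.001, -1.   ]))
```

```bash
python3 -m crank '[35,28,0,0,100,70,56,0,0,100,105,85,0,1,100,140,113,0,1,100,175,141,0,1,100,210,169,0,1,100,242,195,30,1,100,242,195,60,1,100,242,195,90,1,100,242,195,90,1,100]' 
python3 - <<'E'
from h import *
print(shift([.631,.065,.028],97))
a,_=save("side","s1")
E
```

```text
time: 2.6
tool_pos: [0.6282, 0.0607, 0.1354]
tool_rot: [-0.004, 0.667, 0.745, -0.003]
contact_force: [-0.7, 0.2, -1.4]
gripper_width: 1.004
(array([  3.9,   4.3, 107.4]), np.float64(-0.7), np.float64(96.3), array([0.6282, 0.0607, 0.1354]), 'tilt', array([-0.01,  0.  , -1.  ]))
```

View pics/s1.png

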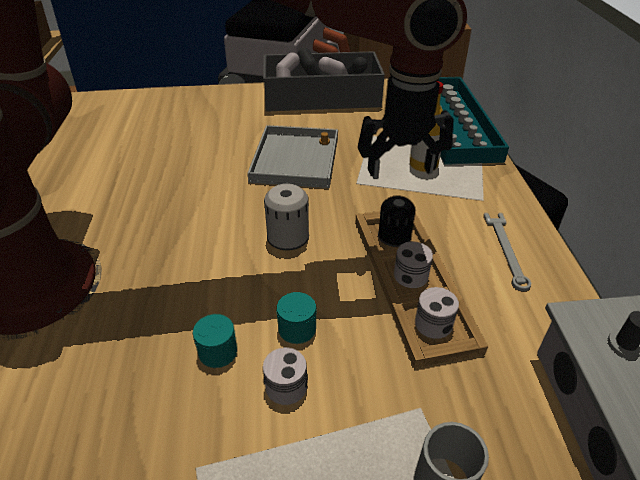

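```bash
python3 -m crank '[0,0,10,0,100,0,0,30,0,100,0,0,50,0,100,0,0,70,0,100,0,0,90,0,100,0,0,105,0,100,0,0,113,0,100,0,0,113,0,100,0,0,113,0,100,0,0,113,0,100]' 
python3 -c "
from h import *
print(shift([.631,.065,.028],97))"
```

```text
time: 3.65
tool_pos: [0.6328, 0.0601, 0.0298]
tool_rot: [0.001, 0.668, 0.745, 0.001]
contact_force: [-0.2, -0.2, -0.2]
gripper_width: 0.995
(array([ 5.1, -1.3,  1.8]), np.float64(-0.8), np.float64(96.2), array([0.6328, 0.0601, 0.0298]), 'tilt', array([ 0.002, -0.   , -1.   ]))
```

```bash
python3 -m crank '[4,-1,0,0,100,4,-1,0,0,100,4,-1,0,0,60,4,-1,0,0,40,4,-1,0,0,30,4,-1,0,0,30,4,-1,0,0,30,4,-1,0,0,30,4,-1,0,0,30,4,-1,0,0,30]' 
python3 -m crank '[0,0,-3,0,30,0,0,-10,0,30,0,0,-25,0,30,0,0,-45,0,30,0,0,-65,0,30,0,0,-85,0,30,0,0,-100,0,30,0,0,-110,0,30,0,0,-110,0,30,0,0,-110,0,30]' 
python3 -c "
from h import *
print(shift([.468,.342,.14],97))"
```

```text
time: 4.65
tool_pos: [0.631, 0.064, 0.029]
tool_rot: [0.001, 0.668, 0.745, 0.001]
contact_force: [1.4, 0.3, 5.1]
gripper_width: 0.685
time: 5.65
tool_pos: [0.6298, 0.064, 0.1377]
tool_rot: [-0.0, 0.668, 0.745, -0.0]
contact_force: [-0.2, 0.1, -3.4]
gripper_width: 0.686
(array([ 293.9, -130.6,   -2.1]), np.float64(-0.8), np.float64(96.2), array([0.6298, 0.064 , 0.1377]), 'tilt', array([-0.001,  0.   , -1.   ]))
```

```bash
python3 -m crank '[15,-7,0,0,30,45,-22,0,0,30,82,-39,0,0,30,120,-57,0,0,30,158,-75,0,0,30,195,-93,0,0,30,232,-111,0,0,30,264,-126,0,0,30,284,-136,0,0,30,291,-139,0,0,30]' 
python3 -m crank '[0,0,0,0,30,0,0,20,0,30,0,0,45,0,30,0,0,70,0,30,0,0,85,0,30,0,0,92,0,30,0,0,97,0,30,0,0,101,0,30,0,0,101,0,30,0,0,101,0,30]' 
python3 - <<'E'
from h import *
print(shift([.46,.338,.026],97), status.state()["contact_force"])
a,_=save("side","s2")
E
```

```text
time: 6.65
tool_pos: [0.4575, 0.3399, 0.1369]
tool_rot: [-0.001, 0.666, 0.746, -0.001]
contact_force: [-0.2, -1.2, -3.3]
gripper_width: 0.686
time: 7.65
tool_pos: [0.461, 0.3385, 0.0382]
tool_rot: [0.0, 0.667, 0.745, 0.001]
contact_force: [0.3, 0.7, -2.4]
gripper_width: 0.686
(array([-0.4, -1.1, 12.2]), np.float64(-0.7), np.float64(96.3), array([0.461 , 0.3385, 0.0382]), 'tilt', array([ 0.001,  0.001, -1.   ])) [ 0.33389826  0.73749772 -2.42170716]
```

View pics/s2.png

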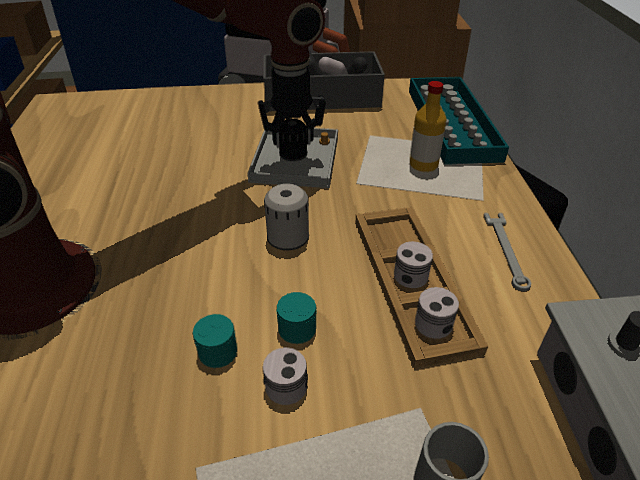

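The black filter is held upright over the tray at about (292,140), clear of the plug (325,138). Its bay, at about (388,225), is empty. I'm lowering it the last ~12 mm slowly.

```bash
python3 -m crank '[0,0,3,0,30,0,0,6,0,30,0,0,8,0,30,0,0,9,0,30,0,0,10,0,30,0,0,11,0,30,0,0,12,0,30,0,0,13,0,30,0,0,13,0,30,0,0,13,0,30]' 
```

```text
time: 8.7
tool_pos: [0.4605, 0.3382, 0.026]
tool_rot: [-0.0, 0.667, 0.745, -0.0]
contact_force: [-4.9, -3.6, 7.1]
gripper_width: 0.688
```

```bash
python3 -m crank '[0,0,0,0,75,0,0,0,0,85,0,0,0,0,100,0,0,0,0,100,0,0,0,0,100,0,0,-20,0,100,0,0,-60,0,100,0,0,-100,0,100,0,0,-140,0,100,0,0,-150,0,100]'
python3 - <<'E'
from m import *
print(shift([.424,-.225,.176],97), status.state()["contact_force"])
for cam in("top","side"):
    im,d=vision.grab_frame(cam); P,u,v=pts(cam,d,np.ones(d.shape,bool)); x,y,z=P.T
    T=P[(np.hypot(x-.46,y-.338)<.05)&(z>.055)&(z<.1)]
    if len(T)>20: print(cam,fitcirc(T),np.percentile(T[:,2],[5,50,98]).round(3))
E
```

```text
time: 9.7
tool_pos: [0.4631, 0.3397, 0.1806]
tool_rot: [0.002, 0.667, 0.745, 0.005]
contact_force: [-0.6, -0.3, 0.5]
gripper_width: 0.997
top piston 640 z [0.049 0.052 0.055] centre [ 0.4244 -0.2236] r 29.2
top white 1203 z [0.089 0.098 0.101] centre [0.4384 0.0899] r 38.3
top rack [643. -38.] [114. 334.] 7.183447360992432 z [0.021 0.023]
top tray [464. 344.] [198. 172.] 78.91189575195312 z [0.025 0.027]
side piston 1372 z [0.049 0.053 0.054] centre [ 0.4243 -0.2259] r 29.6
side white 1534 z [0.064 0.093 0.1  ] centre [0.4393 0.0851] r 38.5
side rack [643. -38.] [114. 338.] 6.785490036010742 z [0.02  0.022]
side tray [465. 345.] [207. 171.] 78.53286743164062 z [0.023 0.027]
(array([-5.565e+02, -9.900e+01, -5.000e-01]), np.float64(-0.7), np.float64(96.3), array([0.4618, 0.3389, 0.1771]), 'tilt', array([ 0.005,  0.003, -1.   ])) [0.61563533 0.35008994 0.28699476]
top (array([0.45908759, 0.33981369]), 30.581661224365234) [0.064 0.08  0.084]
side (array([0.45943509, 0.33538281]), 30.37510871887207) [0.057 0.075 0.083]
```

```bash
python3 -m crank '[-20,-4,0,0,100,-65,-12,0,0,100,-110,-20,0,0,100,-155,-28,0,0,100,-200,-36,0,0,100,-245,-44,0,0,100,-290,-52,0,0,100,-335,-60,0,0,100,-380,-68,0,0,100,-400,-71,0,0,100]'
python3 -m crank '[-30,-5,0,0,100,-70,-12,0,0,100,-110,-20,0,0,100,-140,-26,0,0,100,-156,-28,0,0,100,-156,-28,20,0,100,-156,-28,50,0,100,-156,-28,70,0,100,-156,-28,70,0,100,-156,-28,70,0,100]'
python3 - <<'E'
from h import *
save("side","s3")
print(shift([.424,-.225,.014],97), status.state()["contact_force"])
E
```

```text
time: 10.9
tool_pos: [0.4315, -0.0697, 0.1715]
tool_rot: [-0.002, 0.669, 0.743, -0.001]
contact_force: [0.4, 0.4, 0.2]
gripper_width: 0.996
time: 11.9
tool_pos: [0.4221, -0.2244, 0.1033]
tool_rot: [-0.001, 0.667, 0.745, -0.0]
contact_force: [-0.1, -0.1, -0.2]
gripper_width: 0.999
(array([-0.1,  1.2, 90.6]), np.float64(-0.7), np.float64(96.3), array([ 0.4228, -0.225 ,  0.1046]), 'tilt', array([ 0.,  0., -1.])) [ 0.04439867 -0.19311744 -0.04851499]
```

View pics/s3.png

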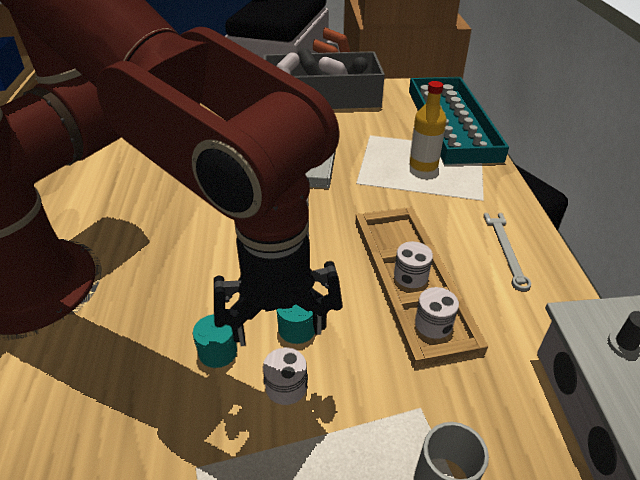

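```bash
python3 -m crank '[0,1,15,0,100,0,1,35,0,100,0,1,55,0,100,0,1,72,0,100,0,1,82,0,100,0,1,87,0,100,0,1,87,0,100,0,1,87,0,60,0,1,87,0,40,0,1,87,0,30]'
python3 -m crank '[0,0,0,0,30,0,0,0,0,30,0,0,0,0,30,0,0,-5,0,30,0,0,-20,0,30,0,0,-45,0,30,0,0,-75,0,30,0,0,-100,0,30,0,0,-110,0,30,0,0,-110,0,30]'
python3 - <<'E'
from h import *
save("side","s4")
print(shift([.6303,.0645,.128],97), status.state()["contact_force"])
E
```

```text
time: 12.95
tool_pos: [0.4247, -0.2261, 0.0188]
tool_rot: [0.002, 0.667, 0.745, 0.0]
contact_force: [1.2, -0.3, 5.4]
gripper_width: 0.661
time: 13.95
tool_pos: [0.4241, -0.2256, 0.1285]
tool_rot: [0.001, 0.667, 0.745, 0.0]
contact_force: [0.4, -1.0, -1.5]
gripper_width: 0.661
(array([265.3, 237.3,  -1.1]), np.float64(-0.8), np.float64(96.2), array([ 0.4233, -0.2251,  0.1269]), 'tilt', array([-0.,  0., -1.])) [-0.43120567  0.8000306  -0.84774827]
```

View pics/s4.png

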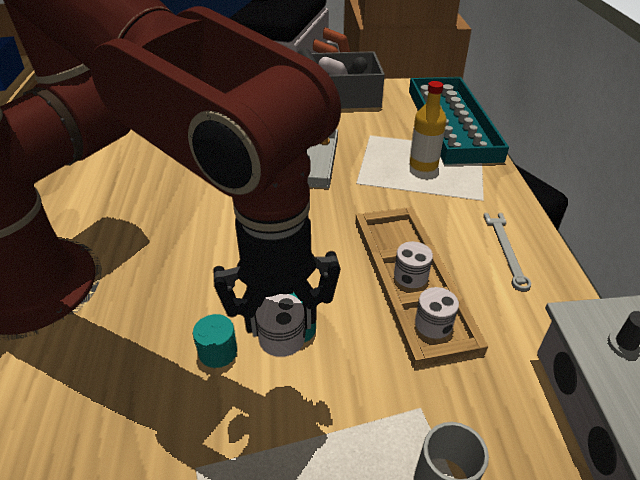

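```bash
python3 -m crank '[12,10,0,0,30,40,36,0,0,30,75,67,0,0,30,110,98,0,0,30,145,130,0,0,30,180,161,0,0,30,212,190,0,0,30,240,215,0,0,30,258,231,0,0,30,265,237,0,0,30]'
python3 -m crank '[0,0,0,0,30,0,0,10,0,30,0,0,25,0,30,0,0,40,0,30,0,0,55,0,30,0,0,65,0,30,0,0,70,0,30,0,0,72,0,30,0,0,72,0,30,0,0,72,0,30]'
python3 - <<'E'
from h import *
save("side","s5"); save("top","t5")
a=cv2.imread("pics/s5.png")[160:320,300:500];b=cv2.imread("pics/t5.png")[130:230,270:470]
cv2.imwrite("pics/c5.png",np.vstack([cv2.resize(a,(600,360)),cv2.resize(b,(600,240))]))
print(shift([.6303,.0645,.0268],97), status.state()["contact_force"])
E
```

```text
time: 15.0
tool_pos: [0.6296, 0.066, 0.1242]
tool_rot: [-0.002, 0.667, 0.745, -0.001]
contact_force: [-0.3, -0.3, -1.1]
gripper_width: 0.666
time: 16.0
tool_pos: [0.631, 0.0641, 0.0562]
tool_rot: [0.001, 0.667, 0.745, 0.001]
contact_force: [-0.8, -0.3, -0.6]
gripper_width: 0.663
(array([ 0.5, -0.6, 29.4]), np.float64(-0.7), np.float64(96.3), array([0.6309, 0.0641, 0.0562]), 'tilt', array([ 0.002, -0.   , -1.   ])) [-0.4080053  -0.29085687 -1.19368746]
```

View pics/c5.png

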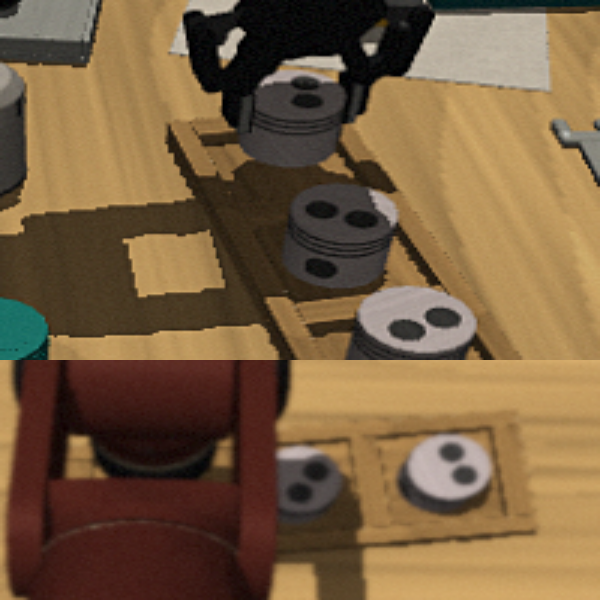

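The crop shows the piston upright over the free bay, at crop (290,120), with the neighbouring pistons clear. I'm lowering it slowly.

```bash
python3 -m crank '[0,0,5,0,30,0,0,10,0,30,0,0,15,0,30,0,0,20,0,30,0,0,23,0,30,0,0,25,0,30,0,0,26,0,30,0,0,27,0,30,0,0,28,0,30,0,0,28,0,30]'
```

```text
time: 17.1
tool_pos: [0.6303, 0.064, 0.0273]
tool_rot: [0.0, 0.668, 0.745, -0.0]
contact_force: [0.1, 0.4, -1.4]
gripper_width: 0.661
```

```bash
python3 -m crank '[0,0,0,0,30,0,0,1,0,30,0,0,1,0,30,0,0,1,0,30,0,0,2,0,30,0,0,2,0,30,0,0,2,0,30,0,0,2,0,30,0,0,2,0,30,0,0,2,0,30]'
```

```text
time: 18.1
tool_pos: [0.6306, 0.0641, 0.0269]
tool_rot: [0.0, 0.667, 0.745, 0.0]
contact_force: [-5.2, 0.0, 8.0]
gripper_width: 0.665
```

Floor contact (8 N). I'll release slowly and go up.

```bash
python3 -m crank '[0,0,0,0,70,0,0,0,0,75,0,0,0,0,85,0,0,0,0,100,0,0,0,0,100,0,0,0,0,100,0,0,-20,0,100,0,0,-50,0,100,0,0,-80,0,100,0,0,-100,0,100]'
python3 -m crank '[-20,-20,-20,0,100,-50,-50,-40,0,100,-80,-80,-60,0,100,-110,-110,-60,0,100,-140,-140,-60,0,100,-170,-170,-60,0,100,-200,-200,-60,0,100,-220,-220,-60,0,100,-220,-220,-60,0,100,-220,-220,-60,0,100]'
python3 - <<'E'
from h import *
print(status.state()["tool_pos"],status.state()["contact_force"])
for cam in("top","side"):
    im,d=save(cam,cam[0]+"6"); P,u,v=pts(cam,d,np.ones(d.shape,bool)); x,y,z=P.T
    for n,cx,cy,zl in(("filter",.46,.338,.055),("piston",.6303,.064,.05)):
        T=P[(np.hypot(x-cx,y-cy)<.05)&(z>zl)&(z<.1)]
        if len(T)>20: print(cam,n,fitcirc(T),np.percentile(T[:,2],[50,98]).round(3))
a=cv2.imread("pics/s6.png")[100:320,230:500];b=cv2.imread("pics/t6.png")[130:320,120:470]
cv2.imwrite("pics/c6.png",np.vstack([cv2.resize(a,(540,300)),cv2.resize(b,(540,293))]))
E
```

```text
time: 19.1
tool_pos: [0.6313, 0.064, 0.128]
tool_rot: [0.001, 0.668, 0.745, 0.001]
contact_force: [0.7, 0.4, 0.6]
gripper_width: 0.998
time: 20.1
tool_pos: [0.4355, -0.1788, 0.1855]
tool_rot: [0.0, 0.668, 0.744, 0.0]
contact_force: [-0.3, 1.0, 0.7]
gripper_width: 1.0
[ 0.43552089 -0.17881299  0.18548098] [-0.252427    1.04848456  0.73239398]
top filter (array([0.45915573, 0.34007813]), 30.571659088134766) [0.08  0.085]
top piston (array([0.62956989, 0.06702354]), 29.45142936706543) [0.061 0.064]
side piston (array([0.62986566, 0.06352722]), 30.964111328125) [0.061 0.063]
```

View pics/c6.png

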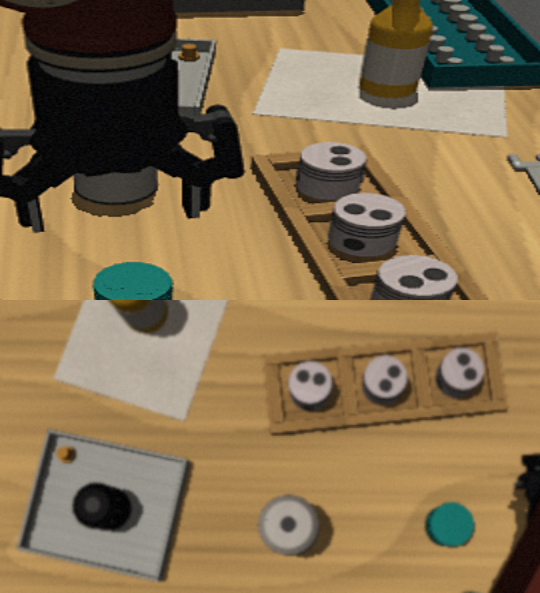

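The crop shows the filter upright in the tray at crop (100,507) and three pistons standing in the rack, the new one at crop (311,383). The piston top measures about 0.061 m, so it is on the bay floor.

```bash
python3 -c "
from plant import order
print(order.job_done())"
```

```text
the job is handed in; nothing more can be done
None
```

I stood the old filter in the drip tray and set the last piston crown up in the freed bay. I then backed the arm off and handed the job in at about 20 s.

- **Filter:** in the last top picture it stands upright near the tray's centre, clear of the drain plug. Its top reads about 0.080–0.085 m, which matches 76 mm standing on the 5 mm floor. The gripper hid it in the last side picture, so this comes from the top camera only. Both cameras had agreed right after I released it.
- **Piston:** both cameras put it within about 3 mm of the bay centre. Its top reads 0.061 m against 0.060 m expected on the bay floor. I lowered it until the wrist force showed contact (8 N) and only then released it.
- **Disagreements:** the two cameras differ by about 2–5 mm in y. I worked with values between the two. The hand-in reports no verdict, so I cannot confirm the final judgement.

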